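# Back off the nut of unknown thread hand and free the forked keeper

## Task

The forked steel keeper plate on the grey clamp stand is to be taken off, but nobody knows whether its hexagon nut has an ordinary or a left-hand thread: find out by trying it one way and the other, then back it well off in the way that turns. Lift the keeper over the low ridge, draw it from round the stud, and lay it flat, with its pull block upward, inside the black parts tray. Do not shift or knock over the pump bottle, the parts jar or the glue bottle.

Things in the scene. Friction and masses are not known exactly. Their poses are not given: they have to be found in the camera images.
- clamp_stand: Grey steel stand, fixed to the bench, differently placed in each run: foot 150 x 90 x 12 mm, body 134 x 70 mm, flat top 32 mm above the bench. Origin: on the bench under the stud's axis; x -105 to +45 mm; the keeper's pull block is on the -x side. The steel stud, 20 mm in diameter, ends 84 mm above the bench.
- stud_axis (a point): Point on the stud's axis at the stand's flat top; axes as the stand's. On the top, a ridge 3 mm high runs across at x = -97 to -91 mm and a cheek 3 mm high along either side of the keeper (x -88 to -28 mm, inner faces at y = +-26 mm): they hold the keeper until it is lifted more than 3 mm.
- nut_grip (a point): Point on the axis of the steel hexagon nut, 18 mm above its underside, 12 mm below its top; moves with it. Nut 44 mm across flats, 51 mm across corners, 30 mm high; its x axis is square to a pair of flats (others at 60 and 120 degrees). When tight its underside is 0.5 mm above the keeper plate. It cannot come off the stud.
- nut (a joint): Turn of the nut in rad: 0 when tight, as it starts; + is anticlockwise from above. The thread hand varies and cannot be seen: the nut stops dead within 0.1 rad one way and turns the other way (+ or -) to a stop at 3.6 rad, at about 0.4 N m. As it turns that way it rises 2.2 mm a rad (8 mm in all) and stays where it is left.
- keeper: Loose forked steel plate, 6 mm thick, 46 mm wide, about 0.22 kg. Origin: on its underside, on the stud's axis while seated; z up, x towards the fork. Slot 24 mm wide from x = -14 mm to the prongs' ends at +25 mm; plate back to -76 mm, where the pull block stands. To come off: lift more than 3 mm (less than the nut has risen) and draw at least 40 mm along its -x.
- keeper_pull (a point): Grip point inside the upright steel pull block of the keeper: block 14 mm thick (x -84 to -70 mm), 32 mm wide in y and 46 mm high from the underside; this point is 32 mm above the keeper's underside, at x = -77 mm. Turns with the keeper.
- keeper_mid (a point): Middle of the keeper's plate, at x = -35 mm, 3 mm above its underside.
- scrap_tray: Open black shallow tray with a few bolts lying in it (they are no obstacle), fixed, differently placed in each run. 141 x 221 x 26 mm; inside 122 mm in x and 202 mm in y, floor 4 mm above its underside. Origin: centre of the underside; y along its length.
- oil_bottle: Bystander: upright pump bottle of oil, 54 mm in diameter, 200 mm high. Origin: centre of its underside.
- parts_jar: Bystander: clear jar of small parts with a black lid, 60 mm in diameter, 84 mm high. Origin: centre of its underside.
- glue_bottle: Bystander: small white dropper bottle with a long blue cap, 26 mm in diameter, 104 mm high, standing beside the stand. Origin: centre of its underside.
- filling_hopper: Fixed furniture behind the work, an obstacle to the gripper: sheet-steel filling hopper, widening upward to a rim of 294 x 503 mm (its x and y) at 190 to 252 mm height. Origin: on the bench under its middle.
Things that resemble listed ones, but are neither listed nor needed, are in the scene too. Of the things that look like the keeper, the larger one is meant.

How it is judged:
By the outcome, as a careful person would: the job done as asked, in the order asked, and still so for the second after the job is handed in, with the robot touching nothing.
It also fails if it takes over 67 s, if anything falls off the work surface, if the arm or the gripper's body presses on something with over 40 N, if the wrist force passes 120 N, or if a joint passes its speed limit or range.

## Robot

A 6-joint arm with a two-finger parallel gripper is mounted at the origin on a cart in front of the work surface, level with it; the furniture and walls round the work are solid. World frame = base frame: x ahead of the robot, y to its left, z up, the work surface at z = 0. Lengths are in mm, angles in rad, forces in N, time in s.
With the tool pointing down it reaches from about 300 to 775 mm from the base axis. Payload 14.6 kg.
Tool frame: the origin (TCP) lies at the very end of the fingers, on their centre line; the grasp point (between the pads) lies 19 mm behind it; z points along the fingers, y is the line along which they close (so a half turn about z gives the same grasp; the last joint's range is limited). The gripper opens to 94 mm and grips with 3 to 60 N. Pads are 16 mm wide; open, the fingers measure 119 mm over their backs; the gripper's body (75 mm by 177 mm) begins 78 mm behind the grasp point.
Start: joints at [1.178, 0.3, 1.521, -0, 1.321, -0.067], TCP at [176.034, 521.058, 205.446] pointing down, gripper open.
Joint ranges: [-3.03, 3.03], [-0.79, 2.21], [0.23, 2.52], [-1.04, 4.18], [0, 3.07], [-2.55, 2.55]. Speed limits (rad/s): [2.22, 2.22, 2.57, 3.14, 3.14, 3.14].

## Interface

Orientations are given as [roll, pitch, yaw] about the fixed x, y, z axes, in that order (R = Rz(yaw) Ry(pitch) Rx(roll)).
In Python, from cell import manip gives the robot as it stands.
- The arm moves only by the tool servo_tool, never from a script. Its argument "motion" is a list that holds one entry, the list of rows, each a list of 7 numbers: the shift along the world's x, y, z as a fraction of full scale, then the turn, a rotation vector about the world's x, y, z as a fraction of full scale, then the closure, from 0 (fully open) to 1 (shut). In form: [[[x, y, z, rx, ry, rz, gripper], ...]]. A call has 1 to 10 rows; each row is the pose to reach, as a shift and turn from the pose commanded when the call began, turning the shorter way round; what a row does not reach only later rows make up. Full scale, the value 1, is 0.5 m for a shift and pi rad for a turn. A row lasts 1/10 s, in which the tool goes at most 50 mm and 8.59 degrees, less where a joint would pass 70% of its speed; a pose out of reach is approached as far as the arm can. A call with a number of a shift or a turn outside -1 to 1 is refused whole. A call with a gripper value outside its range is refused whole. The fingers move at their own pace and stop on an object; "newtons" is the grip in N (left out, the last holds). Time passes only in rows, so rows that repeat a pose let the fingers close. It gives the time, the measured TCP pose, the force, the opening and the grip force at its end, in the units of the state.
- manip.read_state(): the state, without advancing time (a new reading comes with each control period).
- manip.camera(name): name is "scene" or "side" or "wrist"; returns a dict with "frame" (480x640x3 uint8, red, green, blue), "range_z" (480x640 float32, mm along the optical axis (not along the pixel's ray), 0 where there is no reading), "vfov" (degrees; the focal length in pixels is half the picture's height over the tangent of half this angle, whatever the lens; pixels are square), "cx", "cy" (the principal point, pixels), "cam_to_world" (4x4, takes a point from camera to world coordinates). Camera axes: x right, y down, z forward; pixel columns grow to the right and rows downward; lengths in mm; the calibration is good to about 2 mm. A picture is of the moment at which its call begins.
- manip.sign_off(): hands the job in; it is judged then, once.
The state is a dict: "clock": time; "joints": joint angles; "qd": joint speeds; "effort": joint torques, N m; "eef_pos": TCP position; "eef_rot": TCP orientation; "wrist_force": force on the tool from outside, world axes, zero at the start; "moment": the same for the moment, N m; "finger_gap": finger opening in mm; "finger_force": force on a finger pad.
Only numpy, scipy, OpenCV 4.12 (cv2) and the standard library are available. Lean on these libraries where they do the work, as an engineer would, in place of code of your own. Each camera call takes 0.05 s, during which the arm holds its last target. There are 200 camera calls.

## Working session

There is one attempt and no reset: what is moved stays moved. The work goes in short steps, Python scripts to look and compute and a tool call to move; the robot and the scene stay as the last step left them, time stands still between calls to the robot, and variables do not carry over. Pictures are saved under pics/ and viewed, at most 10 in all, crops included, and the job is handed in when it is done.

Besides the shell and the picture viewer there is one more tool, called after "Emit:" as name(argument=value, ...), one argument or row to a line, values as JSON. servo_tool: Moves the arm, as the interface text tells. Its arguments: {"type":"object","properties":{"motion":{"type":"array"},"newtons":{"type":"number"}},"required":["motion"]}

```bash
ls; mkdir -p pics
cat > h.py <<'E'
import numpy as np, cv2
from cell import manip
def cam(n):
    c=manip.camera(n); f=240/np.tan(np.radians(c["vfov"])/2); c["f"]=f; return c
def pts(c):
    v,u=np.mgrid[0:480,0:640]; z=c["range_z"]
    p=np.stack([(u-c["cx"])/c["f"]*z,(v-c["cy"])/c["f"]*z,z,np.ones_like(z)],-1)
    P=(p@np.array(c["cam_to_world"]).T)[...,:3]; P[z<=0]=np.nan; return P
E
python3 - <<'E'
from h import *
s=manip.read_state(); print(s)
for n in("scene","side"):
    c=cam(n); np.savez(f"{n}0.npz",frame=c["frame"],P=pts(c),f=c["f"],T=c["cam_to_world"],cx=c["cx"],cy=c["cy"])
    cv2.imwrite(f"pics/{n}0.png",c["frame"][...,::-1]); print(n,c["f"],np.round(c["cam_to_world"],3))
E
```

```text
pics
{'clock': 0.0, 'joints': array([ 1.17840617e+00,  3.00443733e-01,  1.52163717e+00,  2.41905710e-05,
        1.32072354e+00, -6.65922566e-02]), 'qd': array([-0.00078865, -0.00014999,  0.00053485,  0.00035187,  0.0004885 ,
       -0.00026652]), 'effort': array([ 1.29913104e-03, -5.31800544e+01, -3.52736163e+01,  7.08894082e-02,
        2.44095043e-02, -6.38371216e-05]), 'eef_pos': array([175.91636636, 520.79942816, 204.87762841]), 'eef_rot': array([-3.14038512e+00, -1.04014567e-04,  2.81578869e+00]), 'wrist_force': array([-0.63303708, -0.54433132,  0.3340076 ]), 'moment': array([ 0.01009693,  0.04809248, -0.00973011]), 'finger_force': 0.0, 'finger_gap': 93.89567866160326}
scene 540.714291734937 [[ 5.26000e-01 -5.72000e-01  6.30000e-01 -1.94482e+02]
 [-8.51000e-01 -3.48000e-01  3.94000e-01 -5.03881e+02]
 [-6.00000e-03 -7.43000e-01 -6.70000e-01  8.65617e+02]
 [ 0.00000e+00  0.00000e+00  0.00000e+00  1.00000e+00]]
side 591.6666555905613 [[ 9.960000e-01 -7.400000e-02  5.100000e-02  4.773380e+02]
 [-8.700000e-02 -6.650000e-01  7.420000e-01 -1.182639e+03]
 [-2.100000e-02 -7.430000e-01 -6.690000e-01  1.099091e+03]
 [ 0.000000e+00  0.000000e+00  0.000000e+00  1.000000e+00]]
```

View pics/scene0.png

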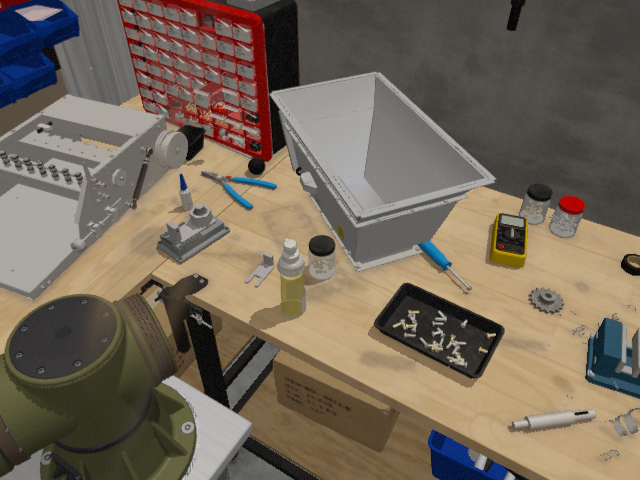

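View pics/side0.png

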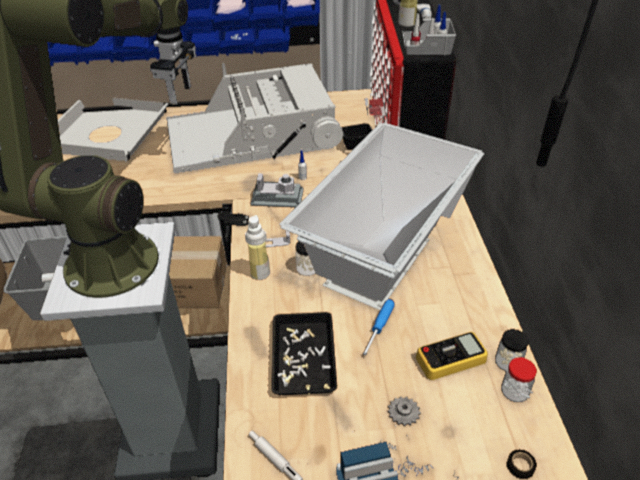

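The scene view shows the stand with the nut and keeper at (193,232). A smaller loose fork lies on the bench at (262,268), the glue bottle is at (185,195), the pump bottle at (291,280), the jar at (322,255) and the tray at (440,330). In the side view the stand is at (278,190), the glue bottle at (302,165) and the tray at (304,352).

The keeper could be confused with two things: the fork on the stand (scene 193,232) and the smaller loose fork on the bench (262,268). I choose the one on the stand and will check it in a close crop.

Run:
```python
from h import *
a=np.load("scene0.npz"); b=np.load("side0.npz")
A=cv2.resize(a["frame"][165:275,145:285],None,fx=4,fy=4,interpolation=cv2.INTER_CUBIC)
B=cv2.resize(b["frame"][145:215,240:320],None,fx=3,fy=3,interpolation=cv2.INTER_CUBIC)
im=np.zeros((440+0,800,3),np.uint8); im[:440,:560]=A; im[:210,560:800]=B
cv2.imwrite("pics/crop.png",im[...,::-1])
def rect(n,box,lo,hi):
    d=np.load(n);P=d["P"]; u0,u1,v0,v1=box; p=P[v0:v1,u0:u1].reshape(-1,3); p=p[(p[:,2]>lo)&(p[:,2]<hi)]
    if len(p)<5: print(n,box,lo,"none");return
    r=cv2.minAreaRect(p[:,:2].astype(np.float32)); print(n,lo,hi,len(p),np.round(p.mean(0),1),"rect",np.round(r[0],1),np.round(r[1],1),round(r[2],1), "zmax",p[:,2].max().round(1))
for n,bx in(("scene0.npz",(150,232,200,262)),("side0.npz",(248,306,172,210))):
    rect(n,bx,8,16);rect(n,bx,28,46);rect(n,bx,33,43);rect(n,bx,64,72);rect(n,bx,72,81);rect(n,bx,81,90);
rect("scene0.npz",(172,196,170,212),40,115);rect("side0.npz",(296,308,148,180),40,115)
rect("scene0.npz",(272,310,235,320),130,210);rect("scene0.npz",(306,338,232,282),78,90)
rect("scene0.npz",(370,508,278,380),22,32);rect("side0.npz",(268,340,308,398),22,32)
rect("scene0.npz",(268,500,70,280),230,265);rect("scene0.npz",(268,500,70,280),180,265)
```

```text
scene0.npz 8 16 458 [431.5 219.6  11.7] rect [456.9 266.8] [159.4 150. ] 78.5 zmax 15.9
scene0.npz 28 46 915 [437.9 228.1  35.1] rect [455.9 269.9] [148.1 135. ] 81.3 zmax 46.0
scene0.npz 33 43 591 [435.4 230.8  36.8] rect [451.  262.8] [134.5 132.6] 84.7 zmax 43.0
scene0.npz 64 72 196 [463.7 227.8  67.9] rect [448.9 232.6] [ 54.  105.4] 80.3 zmax 71.9
scene0.npz 72 81 104 [424.8 237.7  76.8] rect [441.4 233.4] [36.7 93.2] 71.5 zmax 81.0
scene0.npz 81 90 41 [477.4 229.7  83.6] rect [445.3 233.6] [22.8 89.3] 84.9 zmax 85.8
side0.npz 8 16 244 [457.1 210.4  12.1] rect [454.8 256.3] [154.4 171.8] 87.8 zmax 16.0
side0.npz 28 46 563 [450.2 224.3  36.2] rect [459.6 262.2] [139.8 137. ] 78.0 zmax 45.9
side0.npz 33 43 397 [445.7 226.4  37.4] rect [453.9 255.4] [129.1 135.2] 83.9 zmax 43.0
side0.npz 64 72 98 [467.3 222.9  68.4] rect [452.6 233.6] [ 51.4 101.6] 73.2 zmax 72.0
side0.npz 72 81 69 [443.1 230.7  76.4] rect [450.6 229.8] [ 36.  105.6] 75.3 zmax 81.0
side0.npz 81 90 37 [469.1 227.2  84.7] rect [445.2 232.8] [29.4 90.1] 82.0 zmax 88.5
scene0.npz 40 115 189 [524.  315.9  66. ] rect [501.5 288. ] [119.3  25.3] 51.9 zmax 107.6
side0.npz 40 115 105 [534.6 322.5  66.8] rect [536.5 323.6] [29.2 21.3] 44.2 zmax 105.9
scene0.npz 130 210 694 [386.4 -87.2 156.9] rect [390.  -84.2] [42.1 51.3] 29.8 zmax 192.4
scene0.npz 78 90 411 [516.7 -76.4  83.8] rect [517.7 -75.4] [55.6 53. ] 30.2 zmax 89.1
scene0.npz 22 32 1316 [ 488.1 -362.5   25.7] rect [ 490.5 -358.1] [221.4 146. ] 87.3 zmax 31.2
side0.npz 22 32 984 [ 490.1 -361.7   26.9] rect [ 490.9 -359.2] [227.4 141. ] 87.4 zmax 32.0
scene0.npz 230 265 7607 [792.1 -88.9 246.4] rect [840.7 -85.1] [632.9 503.6] 53.3 zmax 265.0
scene0.npz 180 265 17470 [808.8 -71.3 221.8] rect [832.  -72.3] [731.6 552.6] 38.3 zmax 265.0
```

View pics/crop.png

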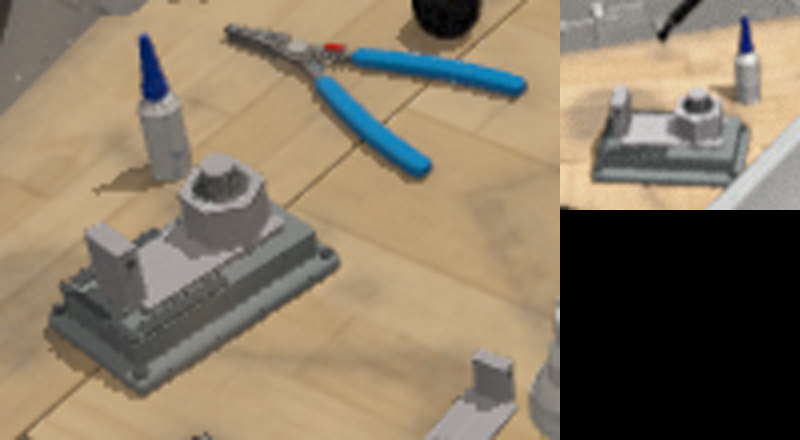

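The crop shows the large keeper under the hexagon nut on the grey stand: pull block at crop (115,265), nut at (225,200). The smaller fork lies loose at the bottom right (480,400), so the choice stands. Next are the hopper corners and line fits for the stand.

Run:
```python
from h import *
for n,px in(("scene0.npz",[(272,92),(355,214),(495,181),(377,73)]),("side0.npz",[(285,222),(388,262),(482,153),(380,126)])):
    d=np.load(n);T=d["T"]
    for u,v in px:
        r=T[:3,:3]@np.array([(u-d["cx"])/d["f"],(v-d["cy"])/d["f"],1]); o=T[:3,3]; print(n,u,v,np.round(o+r*(252-o[2])/r[2],0))
P=np.concatenate([np.load(n)["P"].reshape(-1,3) for n in("scene0.npz","side0.npz")])
q=P[(abs(P[:,0]-440)<130)&(abs(P[:,1]-228)<70)&(P[:,2]>9)&(P[:,2]<90)]
def R(lo,hi,m=None):
    p=q[(q[:,2]>lo)&(q[:,2]<hi)]; 
    if m is not None:p=p[m(p)]
    r=cv2.minAreaRect(p[:,:2].astype(np.float32));print(lo,hi,len(p),np.round(p.mean(0),1),np.round(r[0],1),np.round(r[1],1),round(r[2],1))
R(9,90);R(26,90); R(64,72,lambda p:p[:,0]>435); R(80,90,lambda p:p[:,0]>435); R(76,90,lambda p:p[:,0]<430)
```

```text
scene0.npz 272 92 [755. 206. 252.]
scene0.npz 355 214 [ 461. -178.  252.]
scene0.npz 495 181 [ 683. -358.  252.]
scene0.npz 377 73 [973.  37. 252.]
side0.npz 285 222 [ 472. -180.  252.]
side0.npz 388 262 [ 676. -330.  252.]
side0.npz 482 153 [980.  34. 252.]
side0.npz 380 126 [746. 193. 252.]
9 90 3374 [442.9 220.7  37.4] [434.2 231.9] [253.5 125.7] 5.5
26 90 2403 [445.8 225.5  46.4] [450.6 233.4] [ 80.4 137.9] 78.7
64 72 243 [478.1 224.3  68. ] [478.5 226.7] [50.1 48.7] 42.2
80 90 80 [480.2 227.2  83.9] [480.9 226.6] [21.4 24.5] 34.0
76 90 82 [405.  242.1  78.6] [405.4 241.5] [35.5 15. ] 83.5
```

Emit:
servo_tool(
  motion=[
    [[0.2,-0.2,0.19,0,0,0,0],[0.528,-0.58,0.19,0,0,0,0],[0.528,-0.58,0.19,0,0,0,0],[0.528,-0.58,0.19,0,0,0,0],[0.528,-0.58,0.19,0,0,0,0],[0.528,-0.58,0.19,0,0,0,0],[0.528,-0.58,0.19,0,0,0,0],[0.528,-0.58,0.19,0,0,0,0],[0.528,-0.58,0.19,0,0,0,0],[0.528,-0.58,0.19,0,0,0,0]],
  ],
)

```text
clock: 1.1
eef_pos: [440.5, 230.2, 300.2]
eef_rot: [-3.141, -0.0, 2.813]
wrist_force: [-1.0, 0.8, -0.5]
finger_gap: 93.9
finger_force: 0.0
```

Run:
```python
from h import *
s=manip.read_state(); print(s["clock"],s["joints"],s["eef_pos"],s["eef_rot"])
c=cam("wrist"); P=pts(c); np.savez("w1.npz",frame=c["frame"],P=P,f=c["f"],T=c["cam_to_world"],cx=c["cx"],cy=c["cy"])
cv2.imwrite("pics/w1.png",c["frame"][...,::-1]); print(np.round(c["cam_to_world"],3),c["f"])
p=P[np.isfinite(P[...,0])]; p=p[(abs(p[:,0]-440)<150)&(abs(p[:,1]-228)<150)&(p[:,2]<110)]
def R(lo,hi,m):
    k=p[(p[:,2]>lo)&(p[:,2]<hi)]; k=k[m(k)]
    if len(k)<5: print("none");return
    r=cv2.minAreaRect(k[:,:2].astype(np.float32));print(lo,hi,len(k),np.round(k.mean(0),1),np.round(r[0],1),np.round(r[1],1),round(r[2],1))
near=lambda k:np.hypot(k[:,0]-480,k[:,1]-227)<32
R(64,72,near);R(80,90,near);R(74,84,lambda k:np.hypot(k[:,0]-405,k[:,1]-241)<25);R(29,36,lambda k:k[:,0]<1e4);R(40,110,lambda k:k[:,1]>285)
```

```text
1.1 [ 4.07862325e-01  1.23338182e-01  1.51579899e+00  6.56141369e-05
  1.50295823e+00 -8.34704191e-01] [440.52652707 230.23786625 300.17933929] [-3.14130362e+00 -4.16536993e-04  2.81335832e+00]
[[ 3.22000e-01  9.06000e-01  2.74000e-01  3.59863e+02]
 [ 9.47000e-01 -3.08000e-01 -9.30000e-02  2.58646e+02]
 [-0.00000e+00  2.89000e-01 -9.57000e-01  4.79328e+02]
 [ 0.00000e+00  0.00000e+00  0.00000e+00  1.00000e+00]] 350.1190199748768
64 72 810 [479.4 232.2  68.1] [481.2 231.9] [48.5 44.2] 76.5
80 90 227 [480.5 232.   83.6] [480.6 231.4] [19.2 19.7] 27.4
74 84 344 [405.5 245.7  77.6] [405.6 245.6] [31.8 13.9] 79.8
29 36 2279 [441.  241.5  32.9] [459.9 276.3] [149.7 135.3] 79.5
40 110 456 [529.8 329.   67.1] [532.  330.1] [20.6 25.4] 17.4
```

View pics/w1.png

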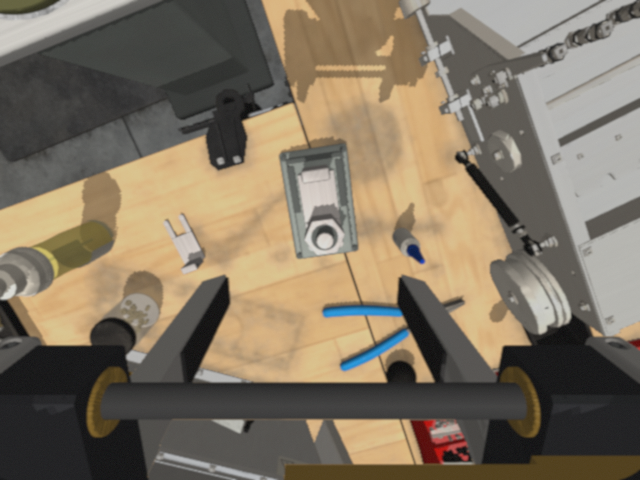

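The wrist view shows the stand from above: nut and stud at (325,237), pull block at (316,178), glue bottle at (408,245) and the small fork at (183,243). Next I move above the nut, turned to one of its flats, and look closer.

Emit:
servo_tool(
  motion=[
    [[0.08,0.002,-0.3,0,0,0.196,0],[0.08,0.002,-0.3,0,0,0.196,0],[0.08,0.002,-0.3,0,0,0.196,0],[0.08,0.002,-0.3,0,0,0.196,0],[0.08,0.002,-0.3,0,0,0.196,0],[0.08,0.002,-0.3,0,0,0.196,0]],
  ],
)

```text
clock: 1.75
eef_pos: [479.5, 233.2, 151.1]
eef_rot: [3.141, 0.001, -2.854]
wrist_force: [-0.9, 0.0, 0.2]
finger_gap: 94.2
finger_force: 0.0
```

```bash
cat > look.py <<'E'
from h import *
import sys
s=manip.read_state(); print(s["clock"],np.round(s["joints"],3),s["eef_pos"].round(1),s["eef_rot"].round(4))
c=cam("wrist"); P=pts(c); cv2.imwrite(f"pics/{sys.argv[1]}.png",c["frame"][...,::-1])
p=P[np.isfinite(P[...,0])]; p=p[(abs(p[:,0]-440)<150)&(abs(p[:,1]-228)<150)&(p[:,2]<110)]
def R(t,lo,hi,m):
    k=p[(p[:,2]>lo)&(p[:,2]<hi)]; k=k[m(k)]
    if len(k)<5: print(t,"none");return
    r=cv2.minAreaRect(k[:,:2].astype(np.float32));print(t,lo,hi,len(k),np.round(k.mean(0),1),np.round(r[0],1),np.round(r[1],1),round(r[2],1)); return k
near=lambda k:np.hypot(k[:,0]-480,k[:,1]-230)<36
R("stud",81,87,near);R("block",74,81,lambda k:np.hypot(k[:,0]-405,k[:,1]-244)<28);R("glue",40,110,lambda k:(k[:,1]>295)&(k[:,0]>500))
k=R("nut",64,79,near)
if k is not None:
    # hexagon: support widths over angle
    k=k[np.abs(k[:,2]-np.median(k[:,2]))<2]
    for a in range(-30,150,3):
        d=k[:,:2]@[np.cos(np.radians(a)),np.sin(np.radians(a))]; print(a,round(np.ptp(d),1),round((d.max()+d.min())/2,1),end=" | ")
E
python3 look.py w2
```

```text
1.75 [ 0.384  0.314  1.635  0.     1.193 -1.475] [479.5 233.2 151.1] [ 3.1414e+00  7.0000e-04 -2.8536e+00]
stud 81 87 545 [480.5 231.3  83.7] [481.  231.4] [19.9 20. ] 5.1
block 74 81 901 [405.5 245.   77.6] [405.6 245.5] [32.2 14. ] 79.4
glue 40 110 970 [531.1 325.8  70.7] [533.2 325.2] [16. 22.] 67.1
nut 64 79 2003 [478.6 230.8  68.4] [481.  231.3] [49.7 43.9] 20.0
-30 48.5 300.9 | -27 48.0 323.6 | -24 47.3 345.3 | -21 46.6 366.2 | -18 45.9 386.1 | -15 45.1 404.9 | -12 44.5 422.6 | -9 44.4 439.0 | -6 45.3 454.3 | -3 46.2 468.3 | 0 47.0 481.1 | 3 47.6 492.5 | 6 48.2 502.6 | 9 48.6 511.4 | 12 48.9 518.7 | 15 49.1 524.7 | 18 49.3 529.2 | 21 49.4 532.1 | 24 49.3 533.7 | 27 49.1 533.8 | 30 48.7 532.4 | 33 48.3 529.5 | 36 47.6 525.2 | 39 46.9 519.5 | 42 46.1 512.3 | 45 45.2 503.7 | 48 44.4 493.9 | 51 44.3 482.5 | 54 45.3 469.9 | 57 46.1 456.0 | 60 46.8 440.9 | 63 47.4 424.5 | 66 48.1 407.0 | 69 48.6 388.4 | 72 49.1 368.7 | 75 49.3 348.1 | 78 49.5 326.4 | 81 49.5 303.9 | 84 49.4 280.5 | 87 49.1 256.4 | 90 48.7 231.6 | 93 48.2 206.1 | 96 47.5 180.1 | 99 46.7 153.5 | 102 45.8 126.6 | 105 44.8 99.2 | 108 44.2 71.4 | 111 44.2 43.6 | 114 45.1 15.8 | 117 46.1 -12.1 | 120 46.9 -40.0 | 123 47.7 -67.8 | 126 48.3 -95.5 | 129 48.8 -122.8 | 132 49.2 -149.8 | 135 49.4 -176.5 | 138 49.5 -202.6 | 141 49.4 -228.2 | 144 49.3 -253.1 | 147 48.9 -277.4 |
```

View pics/w2.png

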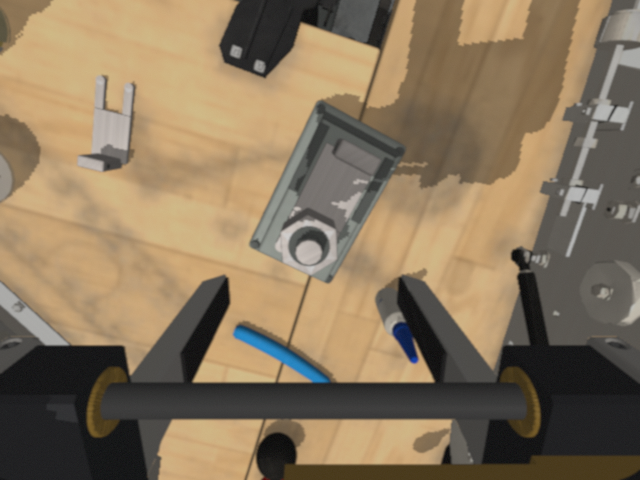

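Emit:
servo_tool(
  motion=[
    [[0.002,-0.0014,-0.1,0,0,0.0167,0],[0.002,-0.0014,-0.215,0,0,0.0167,0],[0.002,-0.0014,-0.215,0,0,0.0167,0],[0.002,-0.0014,-0.215,0,0,0.0167,0],[0.002,-0.0014,-0.215,0,0,0.0167,1],[0.002,-0.0014,-0.215,0,0,0.0167,1],[0.002,-0.0014,-0.215,0,0,0.0167,1],[0.002,-0.0014,-0.215,0,0,0.0167,1],[0.002,-0.0014,-0.215,0,0,0.0167,1],[0.002,-0.0014,-0.215,0,0,0.0167,1]],
  ],
  newtons=35,
)

```text
clock: 2.8
eef_pos: [481.1, 231.4, 43.1]
eef_rot: [-3.142, 0.0, -2.799]
wrist_force: [0.2, -0.2, -0.1]
finger_gap: 49.4
finger_force: 0.0
```

```bash
cat > st.py <<'E'
from cell import manip
import numpy as np
s=manip.read_state()
for k in("clock","eef_pos","eef_rot","wrist_force","moment","finger_gap","finger_force","joints"):print(k,np.round(s[k],3))
E
python3 st.py
```

```text
clock 2.8
eef_pos [481.097 231.356  43.101]
eef_rot [-3.142  0.    -2.799]
wrist_force [ 0.226 -0.246 -0.116]
moment [ 0.067  0.013 -0.019]
finger_gap 49.406
finger_force 0.0
joints [ 0.38   0.458  1.717 -0.     0.966 -1.533]
```

Emit:
servo_tool(
  motion=[
    [[0,0,0,0,0,0,1],[0,0,0,0,0,0,1],[0,0,0,0,0,0,1],[0,0,0,0,0,-0.015,1],[0,0,0,0,0,-0.03,1],[0,0,0,0,0,-0.045,1],[0,0,0,0,0,-0.045,1]],
  ],
)

```text
clock: 3.5
eef_pos: [481.5, 230.5, 43.2]
eef_rot: [-3.14, 0.0, -2.942]
wrist_force: [2.1, -8.4, 3.3]
finger_gap: 43.6
finger_force: 35.0
```

```bash
python3 st.py
```

```text
clock 3.5
eef_pos [481.502 230.49   43.156]
eef_rot [-3.14   0.    -2.942]
wrist_force [ 2.086 -8.352  3.337]
moment [-1.234 -0.329  0.167]
finger_gap 43.564
finger_force 34.997
joints [ 0.379  0.458  1.717 -0.002  0.966 -1.391]
```

Emit:
servo_tool(
  motion=[
    [[0,0,0.0003,0,0,-0.02,1],[0,0,0.0006,0,0,-0.04,1],[0,0,0.0008,0,0,-0.06,1],[0,0,0.0008,0,0,-0.06,1]],
  ],
)

```text
clock: 3.9
eef_pos: [481.6, 230.6, 43.3]
eef_rot: [-3.14, 0.001, -3.131]
wrist_force: [4.0, -5.8, -0.7]
finger_gap: 43.7
finger_force: 35.0
```

```bash
python3 st.py
```

```text
clock 3.9
eef_pos [481.581 230.558  43.344]
eef_rot [-3.140e+00  1.000e-03 -3.131e+00]
wrist_force [ 4.047 -5.848 -0.724]
moment [-1.18  -0.748  0.217]
finger_gap 43.665
finger_force 34.997
joints [ 0.379  0.458  1.717 -0.002  0.967 -1.202]
```

The nut turns clockwise (minus), so it has a left-hand thread: it went 0.33 rad with the pads still flat on the flats. I continue that way.

Emit:
servo_tool(
  motion=[
    [[0,0,0.0006,0,0,-0.046,1],[0,0,0.0012,0,0,-0.092,1],[0,0,0.0018,0,0,-0.138,1],[0,0,0.0025,0,0,-0.184,1],[0,0,0.0031,0,0,-0.23,1],[0,0,0.0038,0,0,-0.276,1],[0,0,0.0044,0,0,-0.322,1],[0,0,0.005,0,0,-0.368,1],[0,0,0.0057,0,0,-0.414,1],[0,0,0.0064,0,0,-0.46,1]],
  ],
)

```text
clock: 4.9
eef_pos: [481.9, 230.7, 46.6]
eef_rot: [3.14, 0.001, 1.704]
wrist_force: [6.6, -4.4, -3.1]
finger_gap: 43.7
finger_force: 35.0
```

Emit:
servo_tool(
  motion=[
    [[0,0,0.0006,0,0,-0.046,1],[0,0,0.0012,0,0,-0.092,1],[0,0,0.0018,0,0,-0.138,1],[0,0,0.0025,0,0,-0.184,1],[0,0,0.0031,0,0,-0.23,1],[0,0,0.0038,0,0,-0.276,1],[0,0,0.0044,0,0,-0.322,1],[0,0,0.005,0,0,-0.368,1],[0,0,0.0057,0,0,-0.414,1],[0,0,0.0064,0,0,-0.46,1]],
  ],
)

```text
clock: 5.9
eef_pos: [482.1, 230.3, 49.8]
eef_rot: [3.139, -0.001, 0.259]
wrist_force: [7.6, -7.5, -3.6]
finger_gap: 43.8
finger_force: 35.0
```

```bash
python3 st.py
```

```text
clock 5.9
eef_pos [482.075 230.292  49.773]
eef_rot [ 3.139e+00 -1.000e-03  2.590e-01]
wrist_force [ 7.639 -7.506 -3.627]
moment [-2.02  -1.313  0.473]
finger_gap 43.791
finger_force 35.013
joints [ 0.378  0.448  1.713 -0.003  0.979  1.692]
```

Emit:
servo_tool(
  motion=[
    [[0,0,0.0004,0,0,-0.03,1],[0,0,0.0008,0,0,-0.055,1],[0,0,0.0008,0,0,-0.055,0],[0,0,0.0008,0,0,-0.055,0],[0,0,0.0008,0,0,-0.055,0],[0,0,0.0008,0,0,-0.055,0],[0,0,0.1,0,0,-0.055,0],[0,0,0.2,0,0,-0.055,0],[0,0,0.2,0,0,-0.055,0],[0,0,0.2,0,0,-0.055,0]],
  ],
)

```text
clock: 6.9
eef_pos: [481.3, 231.6, 150.5]
eef_rot: [-3.141, -0.002, 0.092]
wrist_force: [-0.3, -0.4, 0.6]
finger_gap: 94.1
finger_force: 0.0
```

Emit:
servo_tool(
  motion=[
    [[-0.15,0.028,0.05,0,0,0.413,0.5],[-0.15,0.028,0.05,0,0,0.413,0.5],[-0.15,0.028,0.05,0,0,0.413,0.5],[-0.15,0.028,0.05,0,0,0.413,0.5],[-0.15,0.028,0.05,0,0,0.413,0.5],[-0.15,0.028,0.05,0,0,0.413,0.5],[-0.15,0.028,0.05,0,0,0.413,0.5],[-0.15,0.028,0.05,0,0,0.413,0.5],[-0.15,0.028,0.05,0,0,0.413,0.5],[-0.15,0.028,0.05,0,0,0.413,0.5]],
  ],
)

```text
clock: 7.9
eef_pos: [405.5, 245.1, 173.3]
eef_rot: [-3.14, 0.001, 1.39]
wrist_force: [-1.1, 0.7, -0.9]
finger_gap: 46.9
finger_force: 0.0
```

```bash
python3 st.py; python3 look.py w3 | head -c 900
```

```text
clock 7.9
eef_pos [405.505 245.125 173.322]
eef_rot [-3.14e+00  1.00e-03  1.39e+00]
wrist_force [-1.056  0.654 -0.874]
moment [-0.079  0.006  0.007]
finger_gap 46.912
finger_force 0.0
joints [0.466 0.163 1.768 0.    1.213 0.647]
7.9 [0.466 0.163 1.768 0.    1.213 0.647] [405.5 245.1 173.3] [-3.1396e+00  1.4000e-03  1.3903e+00]
stud 81 87 482 [481.2 232.   83.7] [481.1 231.8] [19.8 19.8] 66.5
block 74 81 619 [406.4 246.2  77.6] [406.5 245.6] [31.9 13.4] 79.4
glue 40 110 1255 [530.1 330.6  68.9] [533.2 330.6] [25.8 23.2] 89.2
nut 64 79 1998 [480.1 234.2  74.5] [481.3 231.7] [43.8 49.4] 35.5
-30 45.8 301.2 | -27 45.1 323.9 | -24 44.4 345.7 | -21 45.2 366.6 | -18 46.1 386.4 | -15 46.8 405.2 | -12 47.6 422.8 | -9 48.2 439.4 | -6 48.7 454.7 | -3 49.1 468.8 | 0 49.4 481.5 | 3 49.6 493.0 | 6 49.6 503.1 | 9 49.5 511.8 | 12 49.3 519.1 | 15 49.0 525.1 | 18 48.5 529.6 | 21 48.0 532.6 | 24 47.2 534.2 | 27 46.4 534.3 | 30 45.4 532.9 | 33 44.4 530.1 | 36 43.8 525.5 | 39 44.8 519.7 | 42 45.8 512.5 | 45 46.7 503.9 | 48 47.5 494.0 | 51 48.2 482.7 | 54 48.8 470.0 | 57 49.2 456.1 | 60 49.4 440.9 | 63 49.6 424.6 | 66 49.6 407.0 | 69
```

View pics/w3.png

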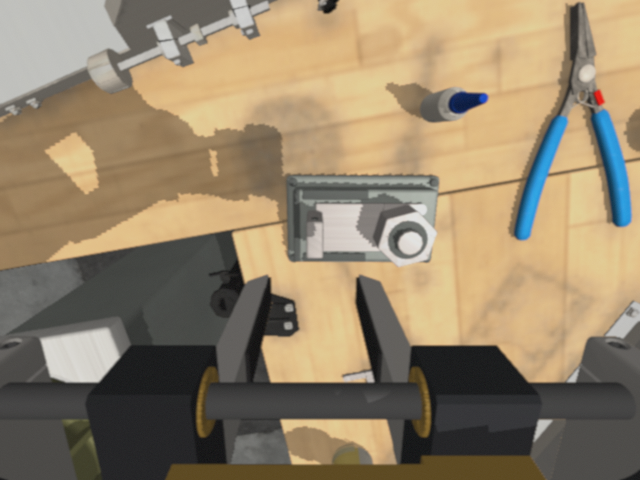

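The third wrist view shows the nut turned and raised about 7.4 mm at (410,240), the keeper still seated with its block at (315,233), and the glue bottle untouched at (450,103). Now I grasp the block.

Emit:
servo_tool(
  motion=[
    [[0,0,-0.1,0,0,0,0.5],[0,0,-0.2,0,0,0,0.5],[0,0,-0.258,0,0,0,0.5],[0,0,-0.258,0,0,0,0.5],[0,0,-0.258,0,0,0,1],[0,0,-0.258,0,0,0,1],[0,0,-0.258,0,0,0,1],[0,0,-0.258,0,0,0,1],[0,0,-0.258,0,0,0,1],[0,0,-0.258,0,0,0,1]],
  ],
  newtons=50,
)

```text
clock: 8.95
eef_pos: [406.4, 245.6, 46.6]
eef_rot: [3.141, -0.001, 1.388]
wrist_force: [-1.8, -0.7, 6.4]
finger_gap: 13.6
finger_force: 50.0
```

Emit:
servo_tool(
  motion=[
    [[0,0,0,0,0,0,1],[0,0,0.003,0,0,0,1],[0,0,0.007,0,0,0,1],[0,0,0.011,0,0,0,1],[0,0,0.011,0,0,0,1]],
  ],
)

```text
clock: 9.45
eef_pos: [406.1, 245.4, 51.5]
eef_rot: [3.141, -0.0, 1.389]
wrist_force: [0.4, 0.3, -2.3]
finger_gap: 13.6
finger_force: 50.0
```

```bash
python3 st.py
```

```text
clock 9.45
eef_pos [406.086 245.381  51.456]
eef_rot [ 3.141 -0.     1.389]
wrist_force [ 0.393  0.33  -2.262]
moment [-0.035  0.111  0.01 ]
finger_gap 13.558
finger_force 49.999
joints [0.466 0.333 1.878 0.    0.931 0.649]
```

Lifted 5 mm with the full weight (2.2 N) hanging free. I draw it 70 mm along -x and then raise it.

Emit:
servo_tool(
  motion=[
    [[-0.02,0.0037,0,0,0,0,1],[-0.045,0.0082,0,0,0,0,1],[-0.07,0.0128,0,0,0,0,1],[-0.1,0.0183,0,0,0,0,1],[-0.13,0.0238,0,0,0,0,1],[-0.14,0.0256,0,0,0,0,1],[-0.14,0.0256,0,0,0,0,1]],
  ],
)

```text
clock: 10.15
eef_pos: [335.4, 258.5, 51.4]
eef_rot: [3.141, -0.0, 1.39]
wrist_force: [-0.1, -0.4, -2.7]
finger_gap: 13.9
finger_force: 50.0
```

Emit:
servo_tool(
  motion=[
    [[0,0,0.08,0,0,0,1],[0,0,0.16,0,0,0,1],[0,0,0.25,0,0,0,1],[0,0,0.34,0,0,0,1],[0,0,0.43,0,0,0,1],[0,0,0.52,0,0,0,1],[0,0,0.56,0,0,0,1],[0,0,0.56,0,0,0,1]],
  ],
)

```text
clock: 10.95
eef_pos: [336.9, 258.5, 333.7]
eef_rot: [3.138, -0.003, 1.388]
wrist_force: [0.6, 0.1, -3.3]
finger_gap: 13.6
finger_force: 50.0
```

```bash
python3 st.py
```

```text
clock 10.95
eef_pos [336.913 258.468 333.729]
eef_rot [ 3.138e+00 -3.000e-03  1.388e+00]
wrist_force [ 0.552  0.057 -3.274]
moment [-0.086  0.104 -0.011]
finger_gap 13.58
finger_force 49.999
joints [ 0.568 -0.061  1.63  -0.     1.567  0.751]
```

Emit:
servo_tool(
  motion=[
    [[0.02,-0.08,0,0,0,0.025,1],[0.03,-0.15,0,0,0,0.06,1],[0.05,-0.23,0,0,0,0.09,1],[0.07,-0.31,0,0,0,0.12,1],[0.09,-0.39,0,0,0,0.15,1],[0.11,-0.47,0,0,0,0.18,1],[0.13,-0.55,0,0,0,0.21,1],[0.15,-0.63,0,0,0,0.23,1],[0.16,-0.7,0,0,0,0.25,1],[0.16,-0.7,0,0,0,0.25,1]],
  ],
)

```text
clock: 11.95
eef_pos: [416.0, -95.0, 328.9]
eef_rot: [-3.139, -0.002, 2.172]
wrist_force: [0.5, 0.1, -2.6]
finger_gap: 13.5
finger_force: 50.0
```

Emit:
servo_tool(
  motion=[
    [[0.02,-0.08,0,0,0,0.03,1],[0.035,-0.16,0,0,0,0.06,1],[0.05,-0.24,0,0,0,0.09,1],[0.065,-0.32,0,0,0,0.12,1],[0.08,-0.4,0,0,0,0.15,1],[0.095,-0.48,0,0,0,0.18,1],[0.11,-0.56,0,0,0,0.21,1],[0.124,-0.626,0,0,0,0.225,1],[0.124,-0.626,0,0,0,0.225,1],[0.124,-0.626,0,0,0,0.225,1]],
  ],
)

```text
clock: 12.95
eef_pos: [478.1, -404.6, 329.1]
eef_rot: [3.14, -0.003, 2.879]
wrist_force: [-0.1, 0.6, -2.0]
finger_gap: 13.6
finger_force: 50.0
```

```bash
python3 st.py
python3 - <<'E'
from h import *
c=cam("side"); cv2.imwrite("pics/s2.png",c["frame"][...,::-1])
E
```

```text
clock 12.95
eef_pos [ 478.126 -404.636  329.077]
eef_rot [ 3.140e+00 -3.000e-03  2.879e+00]
wrist_force [-0.123  0.632 -1.957]
moment [ 0.    -0.003 -0.044]
finger_gap 13.599
finger_force 49.999
joints [-0.761  0.43   1.066  0.     1.649 -2.07 ]
```

View pics/s2.png

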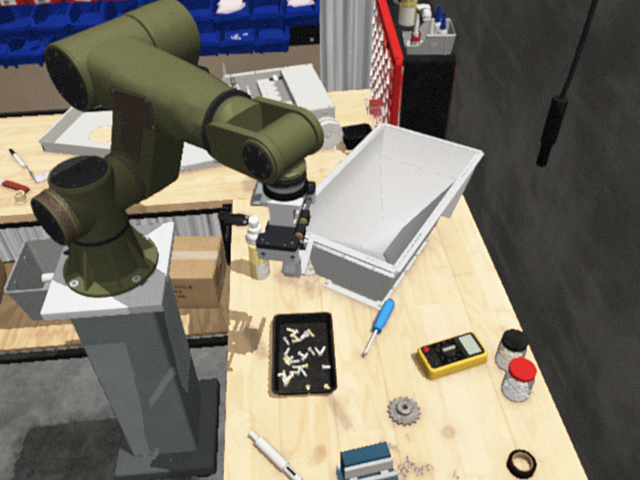

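The side view shows the arm holding the keeper above the tray (tray at 304,352), with the pump bottle (258,250) and hopper untouched. Descend.

Emit:
servo_tool(
  motion=[
    [[0,0,-0.08,0,0,0,1],[0,0,-0.16,0,0,0,1],[0,0,-0.25,0,0,0,1],[0,0,-0.34,0,0,0,1],[0,0,-0.42,0,0,0,1],[0,0,-0.5,0,0,0,1],[0,0,-0.56,0,0,0,1],[0,0,-0.6,0,0,0,1],[0,0,-0.6,0,0,0,1],[0,0,-0.6,0,0,0,1]],
  ],
)

```text
clock: 14.0
eef_pos: [478.5, -404.3, 32.3]
eef_rot: [-3.141, 0.001, 2.881]
wrist_force: [-0.2, 0.7, -2.1]
finger_gap: 13.6
finger_force: 50.0
```

```bash
python3 st.py
python3 - <<'E'
from h import *
c=cam("side"); P=pts(c)
cv2.imwrite("pics/s3.png",cv2.resize(c["frame"][220:420,220:400],None,fx=3,fy=3,interpolation=cv2.INTER_CUBIC)[...,::-1])
E
```

```text
clock 14.0
eef_pos [ 478.501 -404.292   32.343]
eef_rot [-3.141e+00  1.000e-03  2.881e+00]
wrist_force [-0.194  0.685 -2.134]
moment [-0.059 -0.009  0.016]
finger_gap 13.615
finger_force 49.999
joints [-0.76   0.648  1.439  0.     1.054 -2.071]
```

View pics/s3.png

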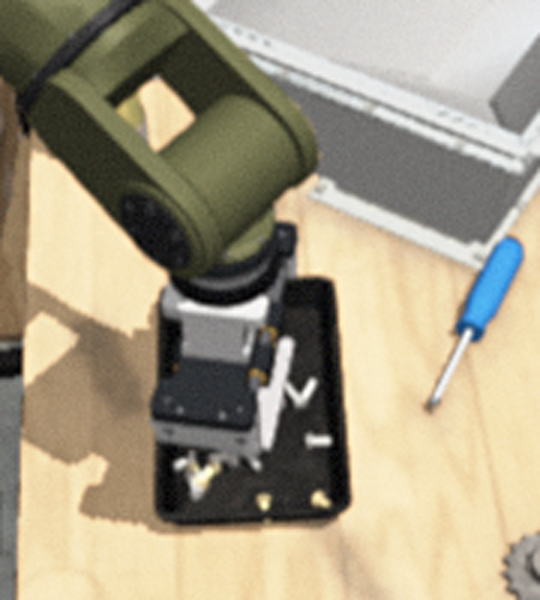

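The close view shows the keeper (280,390 in the crop) hanging inside the tray walls, with the gripper clear of the hopper. I lower the last 13 mm.

Emit:
servo_tool(
  motion=[
    [[0,0,-0.01,0,0,0,1],[0,0,-0.018,0,0,0,1],[0,0,-0.023,0,0,0,1],[0,0,-0.026,0,0,0,1],[0,0,-0.027,0,0,0,1],[0,0,-0.027,0,0,0,1]],
  ],
)

```text
clock: 14.65
eef_pos: [478.0, -404.9, 18.6]
eef_rot: [3.142, 0.0, 2.881]
wrist_force: [-3.5, 3.1, 6.9]
finger_gap: 13.6
finger_force: 50.0
```

Emit:
servo_tool(
  motion=[
    [[0,0,0,0,0,0,0.6],[0,0,0,0,0,0,0.6],[0,0,0,0,0,0,0.6],[0,0,0,0,0,0,0.6],[0,0,0.05,0,0,0,0.6],[0,0,0.14,0,0,0,0.6],[0,0,0.23,0,0,0,0.6],[0,0,0.32,0,0,0,0.6],[0,0,0.4,0,0,0,0.6],[0,0,0.4,0,0,0,0.6]],
  ],
)

```text
clock: 15.65
eef_pos: [479.3, -406.0, 224.1]
eef_rot: [-3.137, 0.008, 2.881]
wrist_force: [1.1, -0.2, -0.6]
finger_gap: 37.4
finger_force: 0.0
```

```bash
python3 st.py
python3 - <<'E'
from h import *
c=cam("wrist"); P=pts(c); cv2.imwrite("pics/w4.png",c["frame"][...,::-1])
p=P[np.isfinite(P[...,0])]; p=p[(abs(p[:,0]-490)<70)&(abs(p[:,1]+359)<110)]
for lo,hi in((7,15),(44,56),(20,30)):
    k=p[(p[:,2]>lo)&(p[:,2]<hi)]; r=cv2.minAreaRect(k[:,:2].astype(np.float32)) if len(k)>5 else 0; print(lo,hi,len(k),np.median(k,axis=0),r)
c=cam("scene"); P=pts(c)
for t,(x,y),lo,hi in(("oil",(389,-85),130,210),("jar",(517,-75),78,90),("glue",(524,316),40,115)):
    k=P[(np.hypot(P[...,0]-x,P[...,1]-y)<50)&(P[...,2]>lo)&(P[...,2]<hi)]; print(t,len(k),k.mean(0),k[:,2].max())
E
```

```text
clock 15.65
eef_pos [ 479.348 -406.02   224.095]
eef_rot [-3.137  0.008  2.881]
wrist_force [ 1.068 -0.239 -0.595]
moment [-0.01   0.02   0.046]
finger_gap 37.436
finger_force 0.0
joints [-0.761  0.459  1.26   0.     1.413 -2.071]
7 15 6343 [ 486.18639348 -358.71746664   10.05523489] ((491.00299072265625, -357.58270263671875), (202.52890014648438, 122.60355377197266), 87.5512466430664)
44 56 389 [ 477.87557998 -403.55304575   49.7673242 ] ((478.3484802246094, -403.744140625), (12.596478462219238, 31.22607421875), 75.43582153320312)
20 30 4627 [ 486.76469434 -350.15438241   25.9144574 ] ((490.008544921875, -358.744384765625), (220.02037048339844, 139.89523315429688), 89.57106018066406)
oil 679 [386.34321187 -87.07476188 157.27568808] 191.67821223112867
jar 413 [516.47022311 -76.3242857   83.74461004] 88.01745399442393
glue 116 [529.38976939 324.1507752   55.43832014] 76.05559817375479
```

View pics/w4.png

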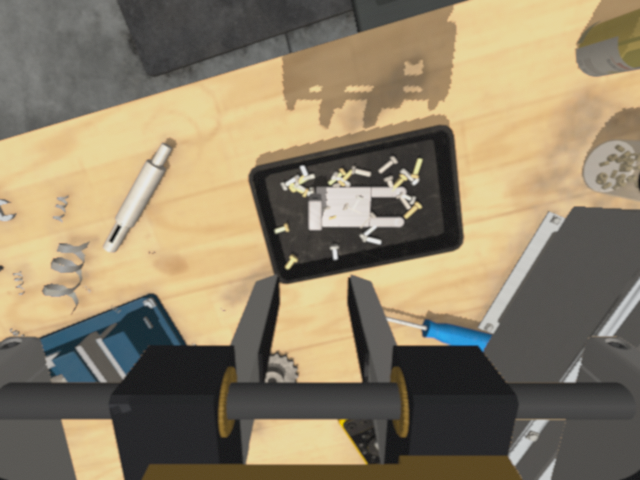

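The wrist view shows the keeper lying flat in the tray, block at (315,215), with plate top at z = 10 and block top at z = 50 as expected. The glue bottle's top reads low in the scene camera, so I check that before handing in.

Run:
```python
from h import *
for n,(u0,u1,v0,v1) in(("scene",(172,196,170,212)),("side",(292,312,146,182))):
    c=cam(n); a=np.load(n+"0.npz"); f0=a["frame"][v0:v1,u0:u1].astype(int); f1=c["frame"][v0:v1,u0:u1].astype(int)
    P1=pts(c)[v0:v1,u0:u1]; P0=a["P"][v0:v1,u0:u1]
    g=lambda f:(f[...,2]>f[...,0]+40)
    for f,P in((f0,P0),(f1,P1)):
        m=g(f); print(n,m.sum(),np.argwhere(m).mean(0),np.nanmax(P[...,2]),np.nanmean(P[m],0))
    print(abs(f0-f1).mean())
```

```text
scene 64 [12.734375 10.4375  ] 107.62664261593284 [531.12135954 326.24566532  79.80784081]
scene 28 [17.  11.5] 560.0628453973918 [515.77827011 308.0564244   83.95303305]
61.63128306878307
side 29 [11.13793103  9.55172414] 105.88841177137749 [535.40712497 323.34760504  80.0445352 ]
side 31 [10.96774194  9.48387097] 533.478911243244 [535.24288935 323.74274234  80.41334582]
44.27268518518518
```

The arm was covering part of the scene view. In the side view the blue cap is at the same pixel and position as before, so the glue bottle has not moved.

```bash
python3 -c "
from cell import manip
print(manip.sign_off())"
```

```text
the job is handed in; nothing more can be done
None
```

The job is handed in at about 16 s. The nut proved left-hand: it turned on the first try, clockwise, so I did not try it anticlockwise, and I backed it off about 3.4 rad. The keeper is flat, block up, in the black tray, and the pump bottle, jar and glue bottle are where they were.

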